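# Take a push-fit adapter off a rigid air pipe

### The job

The push-fit thread adapter on the end of the rigid air pipe held in the vice is wanted back in stock: squeeze its release ring fully home against the adapter and, keeping the ring pressed all the way, draw the adapter straight off the pipe, then lay it on its side in the steel tray and let go. Press firmly but not so hard that the plastic ring cracks, do not tug at the adapter while it still grips or the pipe will slip in the jaws, never let the adapter drop, and leave the other things on the bench where they are.

Things in the scene. Friction and masses are not known exactly. Their poses are not given: they have to be found in the camera images.
- adapter: Push-fit adapter, 0.13-0.21 kg, level on the pipe's end. Origin on its axis at the body's mouth, x along the axis away from the pipe: black round body 36 mm across to x = 34 mm, brass hexagon 36 mm across flats (41 corners) to 50 mm, threaded spigot 20 mm across to 64 mm. Inner teeth hold the pipe against any pull until the ring is pressed 3 mm, and bite again if it is let out.
- ring: The adapter's release ring (collet): grey plastic flange 40 mm across, 4 mm thick, round the pipe. Origin on the axis in its outer face (to the vice), axes as the adapter's. Out, it lies 8 mm before the adapter's origin; pressed home 4 mm (travel 4 mm). Spring: 6 N to start, 17 N to bottom; it cracks over 28 N. Above the pipe a band of its face from 8 to 20 mm over the axis is free.
- hex_face (a point): Centre of the hexagon's outer face (50 mm along x from the adapter's origin), axes as the adapter's. The flat face stands free round the spigot from 10 to 18 mm over the axis. From here to the ring's outer face it is 58 mm with the ring out, 54 mm with it pressed home.
- pipe: The rigid aluminium pipe, 16 mm diameter, clamped level in the vice; the jaws let it slip along x at 18 N, which must not happen. Origin and axes as vice; its axis lies at z = 105 mm, y = 0, from x = -105 to 161 mm. At the start 38 mm of it is inside the adapter; a seal in there drags with a few newtons (about 5) over the first 24 mm of the draw.
- pipe_end (a point): Centre of the pipe's end face (hidden in the adapter at the start); x points along the pipe out of its end, z up. With the ring pressed home the adapter is right off the pipe once its origin is 4 mm past this point.
- vice: Bench vice fixed to the bench, blue cast iron with steel jaws 100 mm wide. Origin in the middle of its underside, x along jaws and pipe towards the adapter, z up. Jaws from x = -50 to 50 mm, up to 120 mm high; between jaws and ring 65 mm of bare pipe shows. Screw and handle stick out to y = -145 mm, at most 70 mm high.
- tray: Open steel tray, 170 mm (x) by 240 mm (y), 34 mm high, walls and floor 4 mm thick, fixed on the bench; origin in the middle of its underside. A small bail handle at each y end.
- spanner: Steel spanner 190 mm long lying on the bench; to be left alone.
- carton: Small cardboard carton 75 by 110 by 45 mm on the bench; origin in the middle of its underside; to be left alone.
- bush: Flanged steel bush, 60 mm across, 36 mm high, on the bench; origin in the middle of its underside; to be left alone.
Things that resemble listed ones, but are neither listed nor needed, are in the scene too. There is more than one size of the adapter; the one meant has the size given above.

How it is judged:
By the outcome, as a careful person would: the job done as asked, in the order asked, and still so for the second after the job is handed in, with the robot touching nothing.
It also fails if it takes over 51 s, if anything falls off the work surface, if the arm or the gripper's body presses on something with over 40 N, if the wrist force passes 120 N, or if a joint passes its speed limit or range.

### The arm

A 6-joint arm with a two-finger parallel gripper is mounted at the origin on the work surface. World frame = base frame: x ahead of the robot, y to its left, z up, the work surface at z = 0. Lengths are in m, angles in rad, forces in N, time in s.
With the tool pointing down it reaches from about 0.4 to 0.825 m from the base axis. Payload 7 kg.
Tool frame: the origin (TCP) lies midway between the tips of the shut fingers; the grasp point (between the pads) lies 19 mm behind it; z points along the fingers, y is the line along which they close (so a half turn about z gives the same grasp; the last joint's range is limited). The gripper opens to 88 mm and grips with 3 to 60 N. Pads are 19 mm wide; open, the fingers measure 130 mm over their backs; the gripper's body (78 mm by 193 mm) begins 47 mm behind the grasp point.
Start: joints at [-1.015, 0.359, 0.012, 0, -1.224, -0.288], TCP at [0.179, -0.651, 0.227] pointing down, gripper open.
Joint ranges: [-3.07, 3.07], [-1.43, 2.12], [-1.02, 1.25], [-3.03, 1.67], [-3.05, -0], [-3.03, 3.03]. Speed limits (rad/s): [2.39, 2.39, 3.01, 3.14, 3.14, 3.14].

### API

Orientations are given as [roll, pitch, yaw] about the fixed x, y, z axes, in that order (R = Rz(yaw) Ry(pitch) Rx(roll)).
In Python, from station import get_state, grab_frame, calibration, job_done, boxes_of, regions_of, spot_point gives the robot as it stands. The module is installed in compiled form; this text tells all that it offers.
- The arm moves only by the tool arm_command, never from a script. Its argument "commands" is a list of rows, each an object of numbers: "tx", "ty", "tz": the shift along the tool's x, y, z each as a share of 25 cm, from -1 to 1; "twist": the turn about the tool's z as a share of 180 degrees, from -1 to 1. A call has exactly 8 rows; each row is the pose to reach, as a shift and turn from the pose commanded when the call began, along the tool's axes at that moment, turning the shorter way round; what a row does not reach only later rows make up. A row lasts 1/12 s, in which the tool goes at most 41.7 mm and 7.16 degrees, less where a joint would pass 70% of its speed; a pose out of reach is approached as far as the arm can. A call with a number of a shift or a turn outside -1 to 1 is refused whole. A call with a gripper value outside its range is refused whole. "claw" is the opening, from 0 (shut) to 1 (fully open), set as the call begins (left out, the last holds). The fingers move at their own pace and stop on an object; "grip_force" is the grip in N (left out, the last holds). Time passes only in rows, so rows that repeat a pose let the fingers close, or fill a call up. It gives the time, the measured TCP pose, the force, the opening and the grip force at its end, in the units of the state.
- get_state(): the state, without advancing time (a new reading comes with each control period).
- grab_frame(name): name is "side" or "top" or "wrist"; returns the picture (480x640x3 uint8, red, green, blue); there is no depth.
- calibration(name): a dict with "camera_matrix" (3x3 intrinsics, pixels), "extrinsics" (4x4, takes a point from camera to world coordinates). Camera axes: x right, y down, z forward; pixel columns grow to the right and rows downward; lengths in m; the calibration is good to about 2 mm. A picture is of the moment at which its call begins: read the wrist's pose just before it. calibration takes no time and is no camera call; for the wrist camera it gives the pose at the moment of the call.
- job_done(): hands the job in; it is judged then, once.
Trained networks look in the newest picture that a camera, given by its name, has taken for a name from the list of things; names that differ only in an ending like _2 or _b are one class to them, and where a whole thing is asked for, a point or a joint stands for the part that bears it (a point fixed in the world has none). Each returns a list of dicts, best first, with "score" (0 to 1); they miss things now and then, are a little off and sometimes report something else, mostly with a low value. They report only what shows in the picture. A call takes as long as a camera call. They do not tell look-alikes from the thing itself.
- boxes_of(query, camera): "rect" ([left, top, right, bottom] in pixels, round what is visible of it).
- regions_of(query, camera): "region" (480x640 bool, what is visible of it) and "rect" ([left, top, right, bottom] in pixels, round what is visible of it).
- spot_point(query, camera): "uv" ([column, row] in pixels: a listed point, or the origin of a listed thing).
The state is a dict: "t": time; "q": joint angles; "qd": joint speeds; "joint_efforts": joint torques, N m; "eef_pos": TCP position; "ee_rot": TCP orientation; "force": force on the tool from outside, world axes, zero at the start; "moment": the same for the moment, N m; "width": finger opening in m; "gripper_force": force on a finger pad.
Only numpy, scipy, OpenCV 4.12 (cv2) and the standard library are available. Lean on these libraries where they do the work, as an engineer would, in place of code of your own. Each camera call takes 0.05 s, during which the arm holds its last target. There are 200 camera calls.

## Working session

There is one attempt and no reset: what is moved stays moved. The work goes in short steps, Python scripts to look and compute and a tool call to move; the robot and the scene stay as the last step left them, time stands still between calls to the robot, and variables do not carry over. Pictures are saved under pics/ and viewed, at most 10 in all, crops included, and the job is handed in when it is done.

Besides the shell and the picture viewer there is one more tool, called as a command line: name --argument value ..., lists and objects as JSON in quotes. arm_command: Moves the arm, as the interface text tells. Shift numbers are shares of 25 cm and turn numbers shares of 180 degrees, none past 1 either way. Its arguments: {"type":"object","properties":{"commands":{"type":"array"},"claw":{"type":"number"},"grip_force":{"type":"number"}},"required":["commands"]}

```bash
mkdir -p pics
cat > h.py <<'E'
import numpy as np, cv2
from station import *
def ray(cam,uv,C=None):
    c=C or calibration(cam);K=np.array(c["camera_matrix"]);T=np.array(c["extrinsics"])
    d=T[:3,:3]@np.linalg.solve(K,[uv[0],uv[1],1]);return T[:3,3],d
def atz(cam,uv,z):
    o,d=ray(cam,uv);return o+d*(z-o[2])/d[2]
def proj(cam,p):
    c=calibration(cam);K=np.array(c["camera_matrix"]);T=np.array(c["extrinsics"])
    q=K@(T[:3,:3].T@(np.array(p)-T[:3,3]));return q[:2]/q[2]
def tri(a,b):
    (o1,d1),(o2,d2)=a,b
    A=np.stack([d1,-d2],1);s=np.linalg.lstsq(A,o2-o1,rcond=None)[0]
    p,q=o1+s[0]*d1,o2+s[1]*d2;return (p+q)/2,np.linalg.norm(p-q)
def save(cam,n):
    f=grab_frame(cam);cv2.imwrite(f"pics/{n}.png",f[:,:,::-1]);return f
E
python3 - <<'E'
from h import *
np.set_printoptions(precision=3,suppress=True)
a=save("top","t0");b=save("side","s0")
cv2.imwrite("pics/a0.png",cv2.resize(np.vstack([a,b])[:,:,::-1],(0,0),fx=.62,fy=.62))
for cam in("top","side"):
  print(cam,np.array(calibration(cam)["extrinsics"])[:3,3])
  for q in("adapter","ring","vice","tray","pipe","hex_face","carton","bush","spanner"):
    print(q,[(np.round(x["rect"]).astype(int).tolist(),round(x["score"],2)) for x in boxes_of(q,cam)][:4])
  for q in("adapter","ring","hex_face","pipe_end","vice","tray"):
    print(q,[(np.round(x["uv"],1).tolist(),round(x["score"],2)) for x in spot_point(q,cam)][:4])
print(get_state())
E
```

```text
top [ 0.548 -0.076  1.245]
adapter [([276, 142, 297, 169], 0.83), ([277, 210, 312, 237], 0.75), ([333, 234, 359, 248], 0.69)]
ring [([273, 224, 282, 239], 0.53)]
vice [([165, 197, 276, 328], 0.76)]
tray [([395, 238, 535, 338], 0.79)]
pipe [([167, 226, 281, 268], 0.79)]
hex_face [([276, 144, 297, 173], 0.87), ([332, 238, 358, 249], 0.7), ([272, 206, 315, 240], 0.69)]
carton [([326, 136, 386, 186], 0.73)]
bush [([410, 189, 438, 220], 0.75)]
spanner [([293, 278, 354, 358], 0.89)]
adapter [([280.1, 230.1], 0.93), ([337.3, 243.3], 0.7), ([283.7, 166.9], 0.54)]
ring [([282.6, 166.1], 0.61), ([276.7, 231.8], 0.5), ([335.7, 244.4], 0.44)]
hex_face [([351.1, 244.0], 0.74), ([226.9, 249.4], 0.68), ([288.4, 150.5], 0.61), ([299.9, 218.9], 0.59)]
pipe_end []
vice [([227.4, 249.3], 0.61)]
tray [([464.0, 287.2], 0.71)]
side [ 0.604 -0.713  0.883]
adapter [([296, 266, 313, 294], 0.72), ([306, 188, 336, 228], 0.64), ([378, 227, 408, 241], 0.56)]
ring [([306, 188, 322, 196], 0.46), ([369, 257, 429, 323], 0.38)]
vice [([225, 121, 348, 216], 0.64)]
tray [([186, 320, 305, 478], 0.57)]
pipe []
hex_face [
[... 251 characters left out ...]
 0.78), ([243.6, 407.3], 0.33)]
ring [([383.1, 228.7], 0.58), ([299.4, 267.7], 0.53)]
hex_face [([301.8, 288.9], 0.93), ([326.0, 215.7], 0.76), ([402.9, 235.9], 0.68)]
pipe_end []
vice [([299.1, 190.5], 0.74), ([393.7, 295.1], 0.39)]
tray [([244.1, 404.8], 0.82)]
{'t': 1.6, 'q': array([-1.015,  0.359,  0.012,  0.   , -1.224, -0.288]), 'qd': array([-0.001, -0.   , -0.001,  0.002,  0.001,  0.   ]), 'joint_efforts': array([ -0.001, -58.236,  29.328,   7.002,   0.012,  -0.   ]), 'eef_pos': array([ 0.179, -0.651,  0.227]), 'ee_rot': array([ 3.142, -0.   , -2.874]), 'force': array([-0.402,  0.699,  0.433]), 'moment': array([0.007, 0.   , 0.013]), 'gripper_force': 0.0, 'width': 0.08736331612498166}
```

View pics/a0.png

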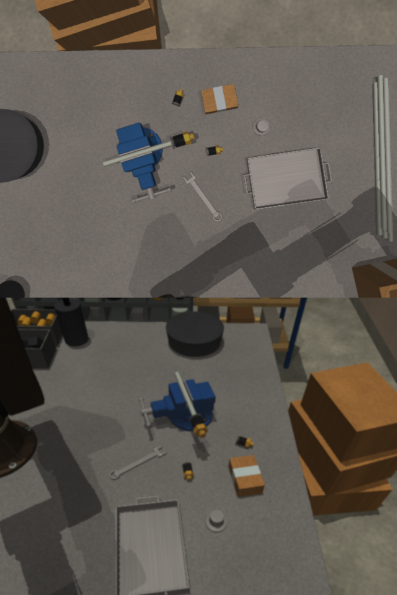

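Run:
```python
from h import *
np.set_printoptions(precision=4,suppress=True)
print("adp",*tri(ray("top",(280.1,230.1)),ray("side",(312,196))), atz("top",(280.1,230.1),.105))
print("hexface",*tri(ray("top",(299.9,218.9)),ray("side",(326,215.7))), atz("top",(299.9,218.9),.105))
print("vice",atz("top",(227.4,249.3),.0),atz("side",(299.1,190.5),0.0))
print("vice at 105",atz("top",(227.4,249.3),.105))
print("pipe left end",atz("top",(168,262),.105))
print("tray",atz("top",(464,287.2),0),atz("side",(244.1,404.8),0))
for c in [(395,298),(535,278)]:print(atz("top",c,.02))
for n,a,b in[("loose1",(286,156),(393,235)),("loose2",(345,241),(304,280))]:print(n,*tri(ray("top",a),ray("side",b)))
a=cv2.imread("pics/t0.png")[130:280,160:365];b=cv2.imread("pics/s0.png")[110:310,200:430]
a=cv2.resize(a,(660,483));b=cv2.resize(b,(660,574))
g=np.vstack([a,b]);cv2.imwrite("pics/c0.png",cv2.resize(g,(370,592)) if 0 else np.hstack([cv2.resize(a,(400,293)),cv2.resize(b,(400,293))]))
cv2.imwrite("pics/c1.png",np.hstack([cv2.resize(cv2.imread("pics/t0.png")[190:265,265:365],(400,300),interpolation=2),cv2.resize(cv2.imread("pics/s0.png")[170:245,270:370],(400,300),interpolation=2)]))
```

```text
adp [0.6183 0.0367 0.1066] 0.007230715001359635 [0.6221 0.0371 0.105 ]
hexface [ 0.6425 -0.0004  0.093 ] 0.003334435291706572 [ 0.6432 -0.0011  0.105 ]
vice [0.5897 0.1585 0.    ] [0.5886 0.155  0.    ]
vice at 105 [0.5862 0.1387 0.105 ]
pipe left end [0.5628 0.2538 0.105 ]
tray [ 0.5068 -0.3324  0.    ] [ 0.5081 -0.3262  0.    ]
[ 0.4866 -0.1884  0.02  ]
[ 0.5251 -0.4712  0.02  ]
loose1 [ 0.782   0.0342 -0.0007] 0.005705849458438981
loose2 [ 0.6028 -0.088   0.0115] 0.0026370814127906093
```

View pics/c1.png

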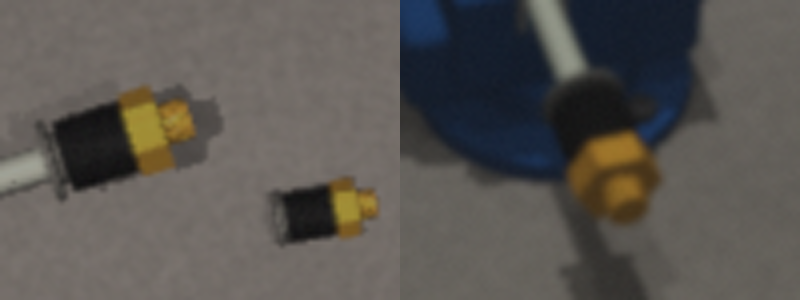

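The adapter on the pipe (top image 280–312, 210–237) is the target. The ones at (287,155) and (345,241) lie loose on the bench and are smaller, so they don't fit. I'll go above it now.

arm_command --commands '[{"tx": -0.81, "ty": 0.7, "tz": -0.1}, {"tx": -0.81, "ty": 0.7, "tz": -0.1}, {"tx": -0.81, "ty": 0.7, "tz": -0.1}, {"tx": -0.81, "ty": 0.7, "tz": -0.1}, {"tx": -0.81, "ty": 0.7, "tz": -0.1}, {"tx": -0.81, "ty": 0.7, "tz": -0.1}, {"tx": -0.81, "ty": 0.7, "tz": -0.1}, {"tx": -0.81, "ty": 0.7, "tz": -0.1}]' --claw 1

```text
invalid input
```

arm_command --commands '[{"tx": -0.81, "ty": 0.7, "tz": -0.1}, {"tx": -0.81, "ty": 0.7, "tz": -0.1}, {"tx": -0.81, "ty": 0.7, "tz": -0.1}, {"tx": -0.81, "ty": 0.7, "tz": -0.1}, {"tx": -0.81, "ty": 0.7, "tz": -0.1}, {"tx": -0.81, "ty": 0.7, "tz": -0.1}, {"tx": -0.81, "ty": 0.7, "tz": -0.1}, {"tx": -0.81, "ty": 0.7, "tz": -0.1}]'

```text
invalid input
```

arm_command --commands '[{"tx": -0.81, "ty": 0.7}, {"tx": -0.81, "ty": 0.7}, {"tx": -0.81, "ty": 0.7}, {"tx": -0.81, "ty": 0.7}, {"tx": -0.81, "ty": 0.7}, {"tx": -0.81, "ty": 0.7}, {"tx": -0.81, "ty": 0.7}, {"tx": -0.81, "ty": 0.7}]'

```text
invalid input
```

Run:
```python
from h import *
np.set_printoptions(precision=4,suppress=True)
s=get_state();print(s['t'],s['eef_pos'],s['ee_rot'],s['force'])
save("wrist","w0");C=calibration("wrist");np.savez("pics/w0.npz",K=C["camera_matrix"],T=C["extrinsics"])
print(np.array(C["extrinsics"]))
for q in("adapter","ring","hex_face"):
    print(q,[(np.round(x["uv"],1).tolist(),round(x["score"],2),atz("wrist",x["uv"],.105)) for x in spot_point(q,"wrist")][:4])
for q in("pipe","adapter","ring"):
    print(q,[(x["rect"],round(x["score"],2)) for x in boxes_of(q,"wrist")][:3])
```

```text
1.6 [ 0.1786 -0.6509  0.2266] [ 3.1416 -0.     -2.8738] [-0.4025  0.6986  0.4331]
[[-0.2651  0.9238  0.2763  0.105 ]
 [ 0.9642  0.2543  0.0751 -0.6717]
 [-0.0009  0.2863 -0.9581  0.3838]
 [ 0.      0.      0.      1.    ]]
adapter []
ring []
hex_face []
pipe []
adapter []
ring []
```

View pics/w0.png

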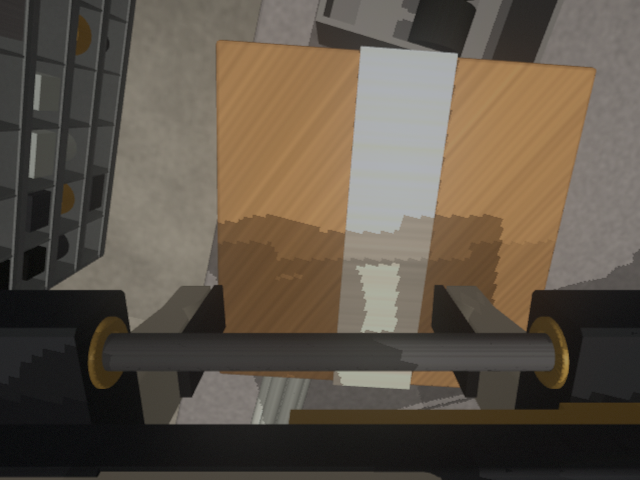

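The wrist view shows only a big floor carton, since the arm hasn't moved. The rows probably need all four keys.

arm_command --commands '[{"tx": -0.81, "ty": 0.7, "tz": -0.1, "twist": 0}, {"tx": -0.81, "ty": 0.7, "tz": -0.1, "twist": 0}, {"tx": -0.81, "ty": 0.7, "tz": -0.1, "twist": 0}, {"tx": -0.81, "ty": 0.7, "tz": -0.1, "twist": 0}, {"tx": -0.81, "ty": 0.7, "tz": -0.1, "twist": 0}, {"tx": -0.81, "ty": 0.7, "tz": -0.1, "twist": 0}, {"tx": -0.81, "ty": 0.7, "tz": -0.1, "twist": 0}, {"tx": -0.81, "ty": 0.7, "tz": -0.1, "twist": 0}]' --claw 1

```text
t: 2.62
eef_pos: [0.3297, -0.426, 0.2528]
ee_rot: [-3.14, 0.002, -2.87]
force: [-0.5, -1.0, -0.2]
width: 0.0878
gripper_force: 0.0
```

arm_command --commands '[{"tx": -0.81, "ty": 0.7, "tz": -0.1, "twist": 0}, {"tx": -0.81, "ty": 0.7, "tz": -0.1, "twist": 0}, {"tx": -0.81, "ty": 0.7, "tz": -0.1, "twist": 0}, {"tx": -0.81, "ty": 0.7, "tz": -0.1, "twist": 0}, {"tx": -0.81, "ty": 0.7, "tz": -0.1, "twist": 0}, {"tx": -0.81, "ty": 0.7, "tz": -0.1, "twist": 0}, {"tx": -0.81, "ty": 0.7, "tz": -0.1, "twist": 0}, {"tx": -0.81, "ty": 0.7, "tz": -0.1, "twist": 0}]'

```text
t: 3.28
eef_pos: [0.4788, -0.2038, 0.277]
ee_rot: [-3.141, 0.001, -2.87]
force: [0.7, -1.2, 0.3]
width: 0.0877
gripper_force: 0.0
```

arm_command --commands '[{"tx": -0.81, "ty": 0.7, "tz": 0, "twist": 0}, {"tx": -0.81, "ty": 0.7, "tz": 0, "twist": 0}, {"tx": -0.81, "ty": 0.7, "tz": 0, "twist": 0}, {"tx": -0.81, "ty": 0.7, "tz": 0, "twist": 0}, {"tx": -0.81, "ty": 0.7, "tz": 0, "twist": 0}, {"tx": -0.81, "ty": 0.7, "tz": 0, "twist": 0}, {"tx": -0.81, "ty": 0.7, "tz": 0, "twist": 0}, {"tx": -0.81, "ty": 0.7, "tz": 0, "twist": 0}]'

```text
t: 3.95
eef_pos: [0.6273, 0.0184, 0.2751]
ee_rot: [-3.142, -0.002, -2.871]
force: [-0.6, -0.9, -0.3]
width: 0.0874
gripper_force: 0.0
```

Run:
```python
from h import *
np.set_printoptions(precision=4,suppress=True)
s=get_state();print(s['t'],s['eef_pos'],s['ee_rot'],s['force'],s['q'])
save("wrist","w1");C=calibration("wrist");np.savez("pics/w1.npz",K=C["camera_matrix"],T=C["extrinsics"])
for q in("adapter","ring","hex_face"):
    print(q,[(np.round(x["uv"],1).tolist(),round(x["score"],2),atz("wrist",x["uv"],.105)) for x in spot_point(q,"wrist")][:4])
for q in("pipe","adapter","ring"):
    print(q,[(x["rect"],round(x["score"],2)) for x in boxes_of(q,"wrist")][:3])
```

```text
3.95 [0.6273 0.0184 0.2751] [-3.1416 -0.0015 -2.8714] [-0.6053 -0.8834 -0.2512] [ 0.34    0.2561 -0.0229 -0.0001 -1.2933 -1.6405]
adapter [([310.1, 311.3], 0.94, array([0.7159, 0.0236, 0.105 ])), ([349.8, 211.5], 0.92, array([0.6204, 0.032 , 0.105 ])), ([253.4, 137.2], 0.73, array([ 0.5837, -0.0566,  0.105 ]))]
ring [([255.4, 138.9], 0.78, array([ 0.5842, -0.0554,  0.105 ])), ([314.4, 305.3], 0.7, array([0.7093, 0.0251, 0.105 ])), ([360.2, 213.8], 0.56, array([0.6199, 0.0402, 0.105 ]))]
hex_face [([211.3, 134.6], 0.97, array([ 0.5901, -0.0895,  0.105 ])), ([292.1, 332.6], 0.95, array([0.7407, 0.0123, 0.105 ])), ([287.2, 215.2], 0.94, array([ 0.6369, -0.0175,  0.105 ])), ([348.7, 212.7], 0.26, array([0.6215, 0.0306, 0.105 ]))]
pipe [([360.6, 197.7, 635.4, 224.6], 0.74)]
adapter [([271.2, 190.0, 359.0, 239.0], 0.72), ([282.0, 298.5, 323.3, 334.7], 0.68), ([202.7, 120.8, 257.5, 158.7], 0.61)]
ring [([349.2, 192.9, 357.7, 237.3], 0.95), ([301.4, 297.7, 327.0, 319.5], 0.82), ([249.4, 124.8, 257.2, 155.6], 0.67)]
```

View pics/w1.png

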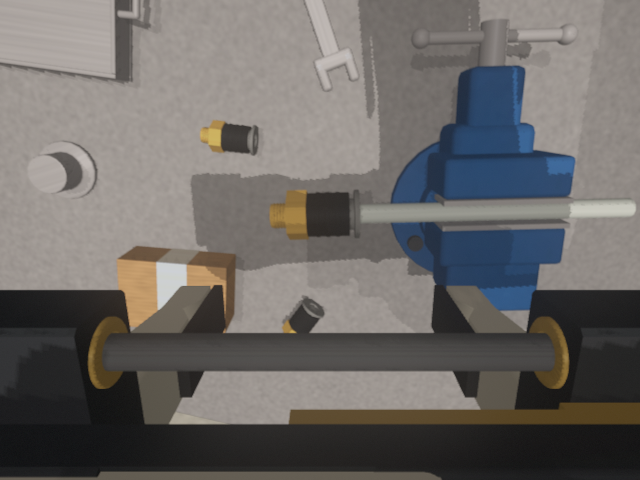

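The wrist view shows the target adapter at (271–359, 190–239), with its pipe running right to (635,208) in the blue vice. The loose small ones at (230,138) and (303,316) aren't on a pipe. I'll fit the axis next.

Run:
```python
from h import *
np.set_printoptions(precision=4,suppress=True)
grab_frame("wrist")
r=regions_of("pipe","wrist")[0]["region"]
pts=[]
for c in range(370,630,4):
    k=np.where(r[:,c])[0]
    if len(k)>6: pts.append((c,(k.min()+k.max())/2,len(k)))
pts=np.array(pts);print(pts[::8])
m=np.median(pts[:,2]);P=np.array([atz("wrist",p[:2],.105)[:2] for p in pts])
vx,vy,x0,y0=cv2.fitLine(P.astype(np.float32),cv2.DIST_HUBER,0,.001,.001).ravel()
if vy>0:vx,vy=-vx,-vy
u=np.array([vx,vy]);o=np.array([x0,y0]);print("dir",u,np.degrees(np.arctan2(vy,vx)),"at",o)
for n,uv in(("ring",(358,215)),("hex",(287,215)),("end",(635,208))):
    w=atz("wrist",uv,.105)[:2];print(n,w,"s",(w-o)@u,"perp",(w-o)@[-u[1],u[0]])
s=get_state();R=cv2.Rodrigues(np.array([0,0,s['ee_rot'][2]]))[0];X=np.array([R[0,0],R[1,0]]);Y=np.array([R[0,1],R[1,1]])*-1
print("tool y",Y,np.degrees(np.arctan2(-Y[1],-Y[0])))
for n,w in(("ring",atz("wrist",(358,215),.105)),("hex",atz("wrist",(287,215),.105))):
    d=w[:2]-s['eef_pos'][:2];print(n,"tool dx,dy",d@X,d@Y)
foot=o+((s['eef_pos'][:2]-o)@u)*u-s['eef_pos'][:2];print("axis offset tool",foot@X,foot@Y)
im=cv2.imread("pics/w1.png")[180:250,260:375];cv2.imwrite("pics/c2.png",cv2.resize(im,(690,420),interpolation=cv2.INTER_CUBIC))
```

```text
[[370.  217.   19. ]
 [402.  215.5  20. ]
 [434.  215.   19. ]
 [466.  216.   15. ]
 [498.  215.   15. ]
 [530.  214.   15. ]
 [562.  213.   15. ]
 [594.  210.   19. ]
 [626.  210.   19. ]]
dir [ 0.2837 -0.9589] -73.51751 at [0.5848 0.1702]
ring [0.6219 0.039 ] s 0.13638453915957455 perp -0.0017007349624285945
hex [ 0.6373 -0.0173] s 0.19468856692430964 perp -0.0028774050624077556
end [0.5564 0.2555] s -0.08978005515355335 perp -0.003010527149014963
tool y [-0.2636  0.9646] -74.71667931206183
ring tool dx,dy -0.0029898595380569077 0.023802178999956097
hex tool dx,dy -0.0030336255005495795 -0.03451370317715677
axis offset tool -0.005186932169283191 0.00010856683932647715
```

View pics/c2.png

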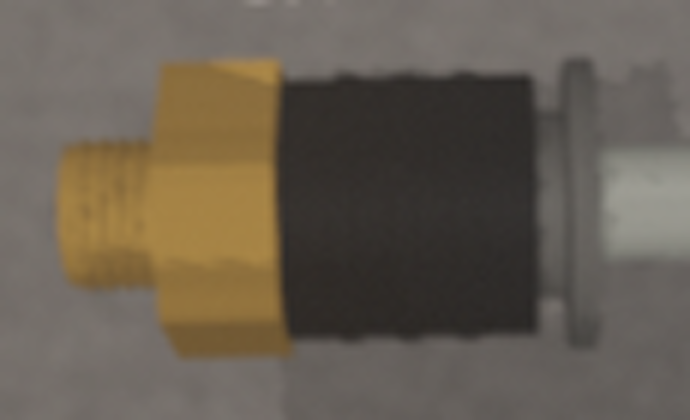

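arm_command --commands '[{"tx": -0.012, "ty": -0.02, "tz": 0.15, "twist": -0.006}, {"tx": -0.012, "ty": -0.02, "tz": 0.3, "twist": -0.006}, {"tx": -0.012, "ty": -0.02, "tz": 0.4, "twist": -0.006}, {"tx": -0.012, "ty": -0.02, "tz": 0.5, "twist": -0.006}, {"tx": -0.012, "ty": -0.02, "tz": 0.58, "twist": -0.006}, {"tx": -0.012, "ty": -0.02, "tz": 0.61, "twist": -0.006}, {"tx": -0.012, "ty": -0.02, "tz": 0.63, "twist": -0.006}, {"tx": -0.012, "ty": -0.02, "tz": 0.634, "twist": -0.006}]'

```text
t: 5.07
eef_pos: [0.6298, 0.0119, 0.1181]
ee_rot: [-3.141, -0.0, -2.855]
force: [-0.3, -0.3, 0.9]
width: 0.0871
gripper_force: 0.0
```

Run:
```python
from h import *
np.set_printoptions(precision=4,suppress=True)
s=get_state();print(s['t'],s['eef_pos'],s['ee_rot'],s['force'])
a=save("wrist","w2")[140:420,160:500];b=save("side","s2")[150:260,270:400]
cv2.imwrite("pics/c3.png",np.hstack([cv2.resize(a,(486,400)),cv2.resize(b,(300,254),interpolation=2)[:,:] if 0 else cv2.copyMakeBorder(cv2.resize(b,(300,254),interpolation=2),0,146,0,0,0)])[:,:,::-1])
```

```text
5.0667 [0.6298 0.0119 0.1181] [-3.1414 -0.0002 -2.8551] [-0.3207 -0.3238  0.9233]
```

View pics/c3.png

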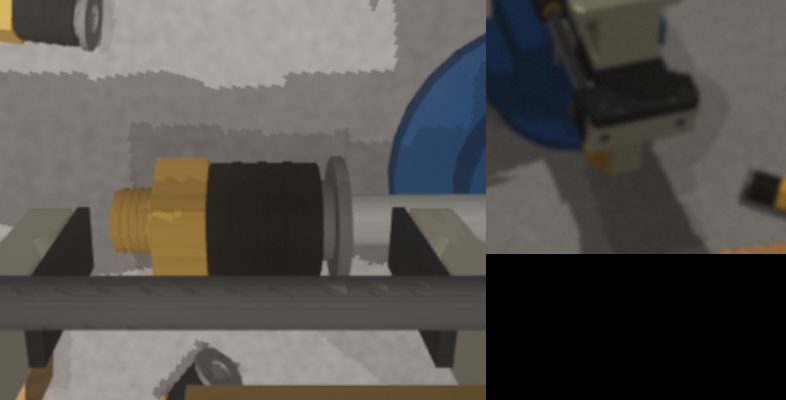

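The wrist crop shows the pads' inner faces at x≈88 and 394, and the hex face and ring at 150 and 352. The adapter therefore sits about 3 mm toward +y of the finger centre. I'll recentre and narrow the opening.

arm_command --commands '[{"tx": 0, "ty": 0.01, "tz": 0, "twist": 0}, {"tx": 0, "ty": 0.01, "tz": 0, "twist": 0}, {"tx": 0, "ty": 0.01, "tz": 0, "twist": 0}, {"tx": 0, "ty": 0.01, "tz": 0, "twist": 0}, {"tx": 0, "ty": 0.01, "tz": 0, "twist": 0}, {"tx": 0, "ty": 0.01, "tz": 0, "twist": 0}, {"tx": 0, "ty": 0.01, "tz": 0, "twist": 0}, {"tx": 0, "ty": 0.01, "tz": 0, "twist": 0}]' --claw 0.74 --grip_force 4

```text
t: 5.83
eef_pos: [0.629, 0.0145, 0.118]
ee_rot: [3.142, -0.0, -2.855]
force: [0.4, 0.6, 0.4]
width: 0.0645
gripper_force: 0.0
```

Run:
```python
from h import *
np.set_printoptions(precision=4,suppress=True)
s=get_state();print(s['t'],s['eef_pos'],s['ee_rot'],s['force'],s['width'])
a=save("wrist","w3")[180:400,190:470]
cv2.imwrite("pics/c4.png",cv2.resize(a,(760,597),interpolation=2)[:,:,::-1])
```

```text
5.8333 [0.629  0.0145 0.118 ] [ 3.1416 -0.0001 -2.8549] [0.3779 0.6206 0.4404] 0.06448308753367628
```

View pics/c4.png

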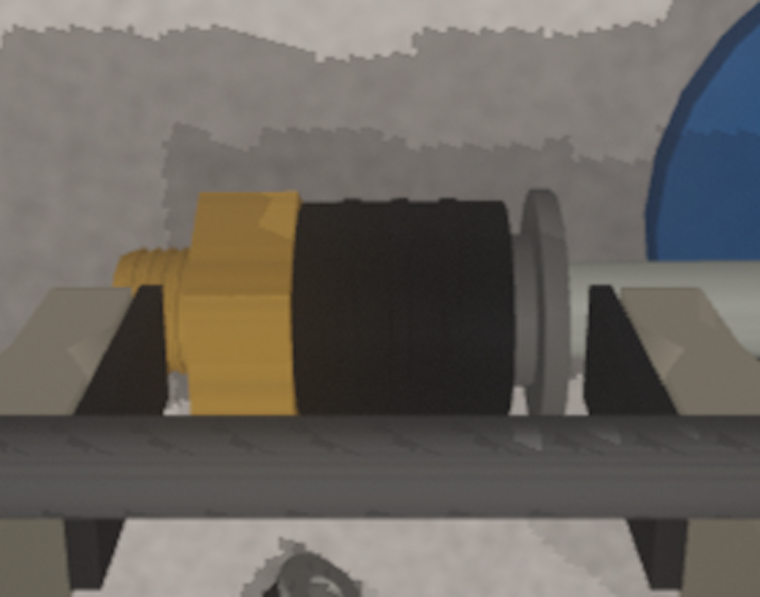

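The wrist crop shows pads at x≈167 and 585, the hex face at ≈187 and the ring face at ≈568, so it's centred within half a millimetre. I'll lower 1.5 mm, then touch both faces lightly.

arm_command --commands '[{"tx": 0, "ty": 0, "tz": 0.003, "twist": 0}, {"tx": 0, "ty": 0, "tz": 0.006, "twist": 0}, {"tx": 0, "ty": 0, "tz": 0.006, "twist": 0}, {"tx": 0, "ty": 0, "tz": 0.006, "twist": 0}, {"tx": 0, "ty": 0, "tz": 0.006, "twist": 0}, {"tx": 0, "ty": 0, "tz": 0.006, "twist": 0}, {"tx": 0, "ty": 0, "tz": 0.006, "twist": 0}, {"tx": 0, "ty": 0, "tz": 0.006, "twist": 0}]' --claw 0.69 --grip_force 4

```text
t: 6.55
eef_pos: [0.629, 0.0145, 0.1166]
ee_rot: [3.142, 0.0, -2.855]
force: [-0.2, 1.3, 1.2]
width: 0.0604
gripper_force: 0.0
```

arm_command --commands '[{"tx": 0, "ty": 0, "tz": 0, "twist": 0}, {"tx": 0, "ty": 0, "tz": 0, "twist": 0}, {"tx": 0, "ty": 0, "tz": 0, "twist": 0}, {"tx": 0, "ty": 0, "tz": 0, "twist": 0}, {"tx": 0, "ty": 0, "tz": 0, "twist": 0}, {"tx": 0, "ty": 0, "tz": 0, "twist": 0}, {"tx": 0, "ty": 0, "tz": 0, "twist": 0}, {"tx": 0, "ty": 0, "tz": 0, "twist": 0}]' --claw 0.64 --grip_force 4

```text
t: 7.22
eef_pos: [0.629, 0.0146, 0.1166]
ee_rot: [3.142, 0.0, -2.855]
force: [-0.3, 0.5, 0.4]
width: 0.0582
gripper_force: 4.0
```

arm_command --commands '[{"tx": 0, "ty": 0, "tz": 0, "twist": 0}, {"tx": 0, "ty": -0.001, "tz": 0, "twist": 0}, {"tx": 0, "ty": -0.002, "tz": 0, "twist": 0}, {"tx": 0, "ty": -0.002, "tz": 0, "twist": 0}, {"tx": 0, "ty": -0.002, "tz": 0, "twist": 0}, {"tx": 0, "ty": -0.002, "tz": 0, "twist": 0}, {"tx": 0, "ty": -0.002, "tz": 0, "twist": 0}, {"tx": 0, "ty": -0.002, "tz": 0, "twist": 0}]' --claw 0.5 --grip_force 9

```text
t: 7.88
eef_pos: [0.6292, 0.014, 0.1166]
ee_rot: [3.142, -0.0, -2.855]
force: [0.3, 1.6, 0.8]
width: 0.0566
gripper_force: 9.0
```

arm_command --commands '[{"tx": 0, "ty": -0.001, "tz": 0, "twist": 0}, {"tx": 0, "ty": -0.002, "tz": 0, "twist": 0}, {"tx": 0, "ty": -0.003, "tz": 0, "twist": 0}, {"tx": 0, "ty": -0.003, "tz": 0, "twist": 0}, {"tx": 0, "ty": -0.003, "tz": 0, "twist": 0}, {"tx": 0, "ty": -0.003, "tz": 0, "twist": 0}, {"tx": 0, "ty": -0.003, "tz": 0, "twist": 0}, {"tx": 0, "ty": -0.003, "tz": 0, "twist": 0}]' --claw 0.5 --grip_force 13

```text
t: 8.55
eef_pos: [0.6294, 0.0133, 0.1166]
ee_rot: [3.142, 0.0, -2.855]
force: [0.3, 0.3, 1.1]
width: 0.0551
gripper_force: 13.0
```

arm_command --commands '[{"tx": 0, "ty": -0.001, "tz": 0, "twist": 0}, {"tx": 0, "ty": -0.002, "tz": 0, "twist": 0}, {"tx": 0, "ty": -0.002, "tz": 0, "twist": 0}, {"tx": 0, "ty": -0.002, "tz": 0, "twist": 0}, {"tx": 0, "ty": -0.002, "tz": 0, "twist": 0}, {"tx": 0, "ty": -0.002, "tz": 0, "twist": 0}, {"tx": 0, "ty": -0.002, "tz": 0, "twist": 0}, {"tx": 0, "ty": -0.002, "tz": 0, "twist": 0}]' --claw 0.5 --grip_force 22

```text
t: 9.22
eef_pos: [0.6295, 0.013, 0.1165]
ee_rot: [3.141, 0.0, -2.855]
force: [-1.4, 3.7, -0.4]
width: 0.0536
gripper_force: 22.0
```

The width is 54 mm, so the ring is home. Now the draw, gently at first.

arm_command --commands '[{"tx": 0, "ty": -0.003, "tz": 0, "twist": 0}, {"tx": 0, "ty": -0.006, "tz": 0, "twist": 0}, {"tx": 0, "ty": -0.01, "tz": 0, "twist": 0}, {"tx": 0, "ty": -0.014, "tz": 0, "twist": 0}, {"tx": 0, "ty": -0.018, "tz": 0, "twist": 0}, {"tx": 0, "ty": -0.022, "tz": 0, "twist": 0}, {"tx": 0, "ty": -0.026, "tz": 0, "twist": 0}, {"tx": 0, "ty": -0.03, "tz": 0, "twist": 0}]'

```text
t: 9.88
eef_pos: [0.6317, 0.0054, 0.1165]
ee_rot: [-3.142, -0.0, -2.855]
force: [-0.1, 3.8, -0.8]
width: 0.0538
gripper_force: 22.0
```

arm_command --commands '[{"tx": 0, "ty": -0.006, "tz": 0, "twist": 0}, {"tx": 0, "ty": -0.014, "tz": 0, "twist": 0}, {"tx": 0, "ty": -0.022, "tz": 0, "twist": 0}, {"tx": 0, "ty": -0.03, "tz": 0, "twist": 0}, {"tx": 0, "ty": -0.038, "tz": 0, "twist": 0}, {"tx": 0, "ty": -0.046, "tz": 0, "twist": 0}, {"tx": 0, "ty": -0.054, "tz": 0, "twist": 0}, {"tx": 0, "ty": -0.06, "tz": 0, "twist": 0}]'

```text
t: 10.55
eef_pos: [0.6359, -0.0095, 0.1165]
ee_rot: [-3.141, -0.0, -2.855]
force: [0.7, 0.4, -1.6]
width: 0.0535
gripper_force: 22.0
```

arm_command --commands '[{"tx": 0, "ty": -0.006, "tz": 0, "twist": 0}, {"tx": 0, "ty": -0.014, "tz": 0, "twist": 0}, {"tx": 0, "ty": -0.022, "tz": 0, "twist": 0}, {"tx": 0, "ty": -0.03, "tz": 0, "twist": 0}, {"tx": 0, "ty": -0.038, "tz": 0, "twist": 0}, {"tx": 0, "ty": -0.046, "tz": 0, "twist": 0}, {"tx": 0, "ty": -0.054, "tz": 0, "twist": 0}, {"tx": 0, "ty": -0.06, "tz": 0, "twist": 0}]'

```text
t: 11.22
eef_pos: [0.6401, -0.0234, 0.1165]
ee_rot: [3.142, -0.0, -2.855]
force: [0.0, -0.0, -2.3]
width: 0.0535
gripper_force: 22.0
```

arm_command --commands '[{"tx": 0, "ty": -0.01, "tz": 0, "twist": 0}, {"tx": 0, "ty": -0.02, "tz": 0, "twist": 0}, {"tx": 0, "ty": -0.03, "tz": 0, "twist": 0}, {"tx": 0, "ty": -0.045, "tz": 0, "twist": 0}, {"tx": 0, "ty": -0.06, "tz": 0, "twist": 0}, {"tx": 0, "ty": -0.08, "tz": 0, "twist": 0}, {"tx": 0, "ty": -0.09, "tz": 0, "twist": 0}, {"tx": 0, "ty": -0.1, "tz": 0, "twist": 0}]'

```text
t: 11.88
eef_pos: [0.6473, -0.0476, 0.1165]
ee_rot: [3.142, -0.0, -2.855]
force: [0.4, -0.4, -1.7]
width: 0.0532
gripper_force: 22.0
```

Run:
```python
from h import *
np.set_printoptions(precision=4,suppress=True)
s=get_state();print(s['t'],s['eef_pos'],s['ee_rot'],s['force'],s['width'],s['gripper_force'])
a=save("wrist","w4")
r=regions_of("tray","top");grab_frame("top");r=regions_of("tray","top")[0]
m=r["region"].astype(np.uint8);c=max(cv2.findContours(cv2.morphologyEx(m,cv2.MORPH_OPEN,np.ones((15,15))),0,2)[0],key=cv2.contourArea)
b=cv2.boxPoints(cv2.minAreaRect(c));print("tray corners",[atz("top",p,.034)[:2] for p in b],"c",atz("top",b.mean(0),.034))
yaw=s['ee_rot'][2];X=np.array([np.cos(yaw),np.sin(yaw)]);Y=np.array([np.sin(yaw),-np.cos(yaw)])
d=atz("top",b.mean(0),.034)[:2]-s['eef_pos'][:2];print("to tray tool",d@X,d@Y)
cv2.imwrite("pics/c5.png",cv2.resize(a,(480,360))[:,:,::-1])
```

```text
11.8833 [ 0.6473 -0.0476  0.1165] [ 3.1416 -0.0001 -2.8553] [ 0.3987 -0.3742 -1.6841] 0.05323323806448628 21.99410150612067
tray corners [array([ 0.5766, -0.1913]), array([ 0.6093, -0.4352]), array([ 0.4395, -0.4555]), array([ 0.4061, -0.2133])] c [ 0.5076 -0.3242  0.034 ]
to tray tool 0.21205160709348278 -0.2258843256958664
```

View pics/c5.png

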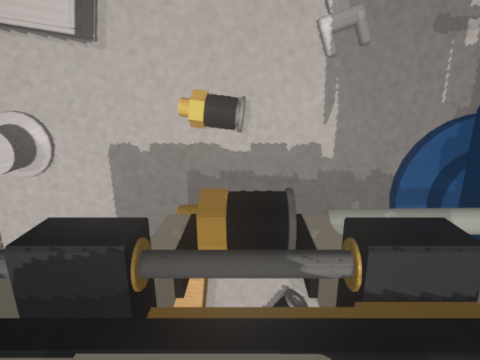

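The wrist view shows the adapter held at (180–295, 188–250), well clear of the pipe end at (330,215). On to the tray.

arm_command --commands '[{"tx": 0.02, "ty": -0.02, "tz": -0.05, "twist": 0}, {"tx": 0.06, "ty": -0.06, "tz": -0.1, "twist": 0}, {"tx": 0.12, "ty": -0.12, "tz": -0.14, "twist": 0}, {"tx": 0.19, "ty": -0.2, "tz": -0.16, "twist": 0}, {"tx": 0.26, "ty": -0.28, "tz": -0.16, "twist": 0}, {"tx": 0.33, "ty": -0.35, "tz": -0.16, "twist": 0}, {"tx": 0.38, "ty": -0.41, "tz": -0.16, "twist": 0}, {"tx": 0.42, "ty": -0.45, "tz": -0.16, "twist": 0}]'

```text
t: 12.75
eef_pos: [0.5772, -0.187, 0.1585]
ee_rot: [-3.141, 0.002, -2.856]
force: [-0.1, 0.8, -2.2]
width: 0.0532
gripper_force: 22.0
```

arm_command --commands '[{"tx": 0.05, "ty": -0.05, "tz": 0, "twist": 0}, {"tx": 0.12, "ty": -0.12, "tz": 0, "twist": 0}, {"tx": 0.19, "ty": -0.2, "tz": 0, "twist": 0}, {"tx": 0.26, "ty": -0.28, "tz": 0, "twist": 0}, {"tx": 0.33, "ty": -0.35, "tz": 0, "twist": 0}, {"tx": 0.38, "ty": -0.41, "tz": 0, "twist": 0}, {"tx": 0.41, "ty": -0.44, "tz": 0, "twist": 0}, {"tx": 0.43, "ty": -0.45, "tz": 0, "twist": 0}]'

```text
t: 13.42
eef_pos: [0.5063, -0.3246, 0.1574]
ee_rot: [-3.141, 0.001, -2.856]
force: [-0.3, 0.7, -2.2]
width: 0.0537
gripper_force: 22.0
```

Run:
```python
from h import *
np.set_printoptions(precision=4,suppress=True)
s=get_state();print(s['t'],s['eef_pos'],s['ee_rot'],s['force'],s['width'],s['gripper_force'])
a=save("wrist","w5");b=save("side","s5")[280:480,140:400]
cv2.imwrite("pics/c6.png",np.hstack([cv2.resize(a,(400,300)),cv2.resize(b,(390,300),interpolation=2)])[:,:,::-1])
```

```text
13.4167 [ 0.5063 -0.3246  0.1574] [-3.1408  0.0008 -2.8564] [-0.3445  0.718  -2.1585] 0.05369365125804516 21.994439852196308
```

View pics/c6.png

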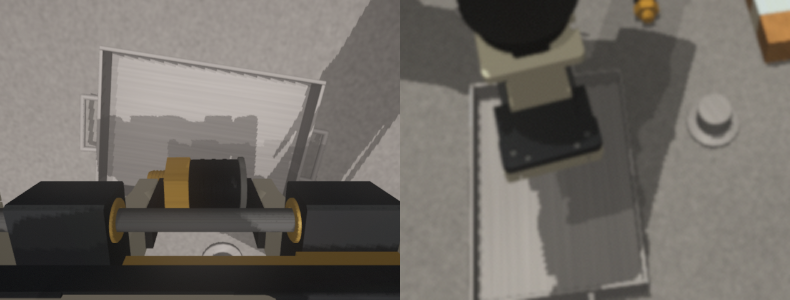

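The adapter is held level over the tray. I'll lower it.

arm_command --commands '[{"tx": 0, "ty": 0, "tz": 0.05, "twist": 0}, {"tx": 0, "ty": 0, "tz": 0.12, "twist": 0}, {"tx": 0, "ty": 0, "tz": 0.2, "twist": 0}, {"tx": 0, "ty": 0, "tz": 0.28, "twist": 0}, {"tx": 0, "ty": 0, "tz": 0.36, "twist": 0}, {"tx": 0, "ty": 0, "tz": 0.42, "twist": 0}, {"tx": 0, "ty": 0, "tz": 0.45, "twist": 0}, {"tx": 0, "ty": 0, "tz": 0.46, "twist": 0}]'

```text
t: 14.18
eef_pos: [0.5068, -0.322, 0.0404]
ee_rot: [3.14, -0.002, -2.854]
force: [-0.0, 0.1, -1.8]
width: 0.0534
gripper_force: 22.0
```

arm_command --commands '[{"tx": 0, "ty": 0, "tz": 0.003, "twist": 0}, {"tx": 0, "ty": 0, "tz": 0.006, "twist": 0}, {"tx": 0, "ty": 0, "tz": 0.009, "twist": 0}, {"tx": 0, "ty": 0, "tz": 0.012, "twist": 0}, {"tx": 0, "ty": 0, "tz": 0.015, "twist": 0}, {"tx": 0, "ty": 0, "tz": 0.018, "twist": 0}, {"tx": 0, "ty": 0, "tz": 0.02, "twist": 0}, {"tx": 0, "ty": 0, "tz": 0.02, "twist": 0}]'

```text
t: 14.85
eef_pos: [0.5069, -0.3231, 0.0365]
ee_rot: [3.142, -0.0, -2.855]
force: [0.2, 0.0, -2.1]
width: 0.0535
gripper_force: 22.0
```

Not touching yet, so I go down in half-millimetre steps.

arm_command --commands '[{"tx": 0, "ty": 0, "tz": 0.001, "twist": 0}, {"tx": 0, "ty": 0, "tz": 0.002, "twist": 0}, {"tx": 0, "ty": 0, "tz": 0.003, "twist": 0}, {"tx": 0, "ty": 0, "tz": 0.004, "twist": 0}, {"tx": 0, "ty": 0, "tz": 0.004, "twist": 0}, {"tx": 0, "ty": 0, "tz": 0.004, "twist": 0}, {"tx": 0, "ty": 0, "tz": 0.004, "twist": 0}, {"tx": 0, "ty": 0, "tz": 0.004, "twist": 0}]'

```text
t: 15.52
eef_pos: [0.507, -0.3231, 0.0356]
ee_rot: [-3.142, -0.0, -2.855]
force: [0.1, 0.0, -1.8]
width: 0.0539
gripper_force: 22.0
```

arm_command --commands '[{"tx": 0, "ty": 0, "tz": 0.001, "twist": 0}, {"tx": 0, "ty": 0, "tz": 0.002, "twist": 0}, {"tx": 0, "ty": 0, "tz": 0.003, "twist": 0}, {"tx": 0, "ty": 0, "tz": 0.003, "twist": 0}, {"tx": 0, "ty": 0, "tz": 0.003, "twist": 0}, {"tx": 0, "ty": 0, "tz": 0.003, "twist": 0}, {"tx": 0, "ty": 0, "tz": 0.003, "twist": 0}, {"tx": 0, "ty": 0, "tz": 0.003, "twist": 0}]'

```text
t: 16.18
eef_pos: [0.5072, -0.3231, 0.0352]
ee_rot: [-3.141, 0.0, -2.855]
force: [-0.7, 0.3, 5.5]
width: 0.0535
gripper_force: 22.0
```

It's resting on the tray floor. I'll ease the grip, then open.

arm_command --commands '[{"tx": 0, "ty": 0, "tz": -0.001, "twist": 0}, {"tx": 0, "ty": 0, "tz": -0.001, "twist": 0}, {"tx": 0, "ty": 0, "tz": -0.001, "twist": 0}, {"tx": 0, "ty": 0, "tz": -0.001, "twist": 0}, {"tx": 0, "ty": 0, "tz": -0.001, "twist": 0}, {"tx": 0, "ty": 0, "tz": -0.001, "twist": 0}, {"tx": 0, "ty": 0, "tz": -0.001, "twist": 0}, {"tx": 0, "ty": 0, "tz": -0.001, "twist": 0}]' --claw 0.5 --grip_force 5

```text
t: 16.85
eef_pos: [0.5073, -0.3233, 0.0352]
ee_rot: [-3.141, 0.0, -2.855]
force: [0.9, -2.1, 3.1]
width: 0.0579
gripper_force: 5.0
```

arm_command --commands '[{"tx": 0, "ty": 0, "tz": 0, "twist": 0}, {"tx": 0, "ty": 0, "tz": 0, "twist": 0}, {"tx": 0, "ty": 0, "tz": 0, "twist": 0}, {"tx": 0, "ty": 0, "tz": 0, "twist": 0}, {"tx": 0, "ty": 0, "tz": 0, "twist": 0}, {"tx": 0, "ty": 0, "tz": 0, "twist": 0}, {"tx": 0, "ty": 0, "tz": 0, "twist": 0}, {"tx": 0, "ty": 0, "tz": 0, "twist": 0}]' --claw 0.85

```text
t: 17.52
eef_pos: [0.5069, -0.323, 0.035]
ee_rot: [3.141, -0.0, -2.855]
force: [0.3, 0.3, -0.5]
width: 0.0743
gripper_force: 0.0
```

arm_command --commands '[{"tx": 0, "ty": 0, "tz": -0.04, "twist": 0}, {"tx": 0, "ty": 0, "tz": -0.1, "twist": 0}, {"tx": 0, "ty": 0, "tz": -0.2, "twist": 0}, {"tx": 0, "ty": 0, "tz": -0.3, "twist": 0}, {"tx": 0, "ty": 0, "tz": -0.4, "twist": 0}, {"tx": 0, "ty": 0, "tz": -0.5, "twist": 0}, {"tx": 0, "ty": 0, "tz": -0.55, "twist": 0}, {"tx": 0, "ty": 0, "tz": -0.56, "twist": 0}]'

```text
t: 18.18
eef_pos: [0.5085, -0.3237, 0.1793]
ee_rot: [-3.138, 0.005, -2.854]
force: [1.0, 0.1, -0.1]
width: 0.0745
gripper_force: 0.0
```

Run:
```python
from h import *
np.set_printoptions(precision=4,suppress=True)
s=get_state();print(s['t'],s['eef_pos'],s['force'],s['width'])
a=save("wrist","w6");b=save("top","t6")[120:370,150:550]
cv2.imwrite("pics/c7.png",np.hstack([cv2.resize(a,(400,300)),cv2.resize(b,(400,300),interpolation=2)])[:,:,::-1])
```

```text
18.1833 [ 0.5085 -0.3237  0.1793] [ 1.0376  0.082  -0.1295] 0.07453499648371491
```

View pics/c7.png

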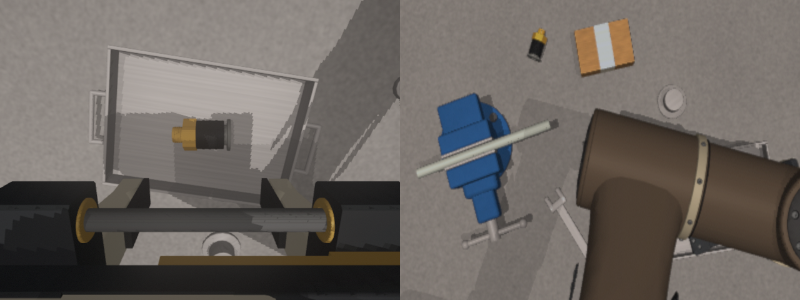

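The wrist view shows the adapter lying on its side in the tray (170–232, 115–152), with its ring out again. The pipe is bare and still in the vice.

```bash
python3 -c "
from station import *
print(job_done())"
```

```text
the job is handed in; nothing more can be done
None
```

I pressed the ring fully home at 22 N, drew the adapter off the pipe with no sign of slip, laid it on its side in the tray, let go, and handed the job in at about 18 s; no verdict was returned.

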